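# Move a watch movement with spring tongs

## Robot

A 7-joint arm with a two-finger parallel gripper is mounted at the origin on the work surface. World frame = base frame: x ahead of the robot, y to its left, z up, the work surface at z = 0. Lengths are in mm, angles in degrees, forces in N, time in s.
With the tool pointing down it reaches from about 400 to 850 mm from the base axis. Payload 6.9 kg.
Tool frame: the origin (TCP) lies midway between the tips of the shut fingers; the grasp point (between the pads) lies 19 mm behind it; z points along the fingers, y is the direction in which the jaws open and shut (so a half turn about z gives the same grasp; the last joint's range is limited). The gripper opens to 85 mm and grips with 20 to 120 N. Pads are 22 mm wide; open, the fingers measure 114 mm over their backs; the gripper's body (76 mm by 85 mm) begins 54 mm behind the grasp point. The pads swing forward as they close: fully open they stand 13 mm farther back than shut.
Start: joints at [77.779, 29.078, -13.613, 85.955, 7.202, 65.827, -8.869], TCP at [195.862, -593.506, 231.275] pointing down, gripper open.
Joint ranges: [-176.47, 176.47], [-13.61, 117.27], [-81.72, 77.17], [0.22, 143.17], [-87.28, 267.28], [10, 112.55], [-165.47, 165.47]. Speed limits (degrees/s): [136.94, 136.94, 180, 180, 180, 180, 180].

## Interface

Orientations are given as a 3x3 rotation matrix whose columns are the frame's x, y, z axes.
In Python, from cell import bot gives the robot as it stands. The module is installed in compiled form; this text tells all that it offers.
- The arm moves only by the tool move_arm, never from a script. Its argument "commands" is a list of rows, each an object of numbers: "claw": the opening, from 0 (shut) to 1 (fully open); "dx", "dy", "dz": the shift along the world's x, y, z in m; "rx", "ry", "rz": the turn, a rotation vector about the world's x, y, z in rad. A call has 1 to 20 rows; each row shifts and turns the commanded pose from where the row before left it; what a row does not reach is not made up. A row lasts 1/12 s, in which the tool goes at most 41.7 mm and 7.16 degrees, less where a joint would pass 70% of its speed; a pose out of reach is approached as far as the arm can. A call is refused whole if a number of a shift passes 0.0417 or a number of a turn 0.125, either way. A call with a gripper value outside its range is refused whole. The fingers move at their own pace and stop on an object; the grip force is fixed at half the most. Time passes only in rows, so rows that do not move let the fingers close. It gives the time, the measured TCP pose, the force and the opening at its end, in the units of the state.
- bot.read_state(): the state, without advancing time (a new reading comes with each control period).
- bot.grab_frame(name): name is "scene" or "side" or "wrist"; returns a dict with "img" (384x512x3 uint8, red, green, blue), "fov_y" (degrees; the focal length in pixels is half the picture's height over the tangent of half this angle, whatever the lens; pixels are square), "cx", "cy" (the principal point, pixels), "T" (4x4, takes a point from camera to world coordinates). Camera axes: x right, y up, looking along -z (the intrinsics and any distortion apply to the point x, -y, -z); pixel columns grow to the right and rows downward; lengths in mm; the calibration is good to about 2 mm. A picture is of the moment at which its call begins. There is no depth.
- bot.finish_job(): hands the job in, once; it reports no verdict.
The state is a dict: "clock": time; "qpos": joint angles; "qvel": joint speeds; "joint_torque": joint torques, N m; "tcp_pos": TCP position; "eef_rot": TCP orientation; "ft_force": force on the tool from outside, world axes, zero at the start; "moment": the same for the moment, N m; "opening": opening from 0.0 (shut) to 1.0 (fully open).
Only numpy, scipy, OpenCV 4.12 (cv2) and the standard library are available. Lean on these libraries where they do the work, as an engineer would, in place of code of your own. Each camera call takes 0.05 s, during which the arm holds its last target. There are 200 camera calls.

## Task

Take the steel spring tongs out of their stand, squeeze them shut on the smaller of the two bare watch movements on the rubber mat, lift it and set it down flat on the middle of the round black casing cushion, without dropping it. Handle it with the tongs only, never with the gripper's own fingers, and leave the larger movement where it is. Finally put the tongs back upright in their stand, where they stood, and let go.

Things in the scene. Friction and masses are not known exactly. Their poses are not given: they have to be found in the camera images.
- tongs_grip (a point): Loose steel spring tongs, 60 g, tips down in a stand; two sprung arms spread along y, z up. Point: mid-way between the arms' grip rolls, where to squeeze; 50 mm above the tips, 38 mm below the top. Over the rolls (10 mm across) 46 mm when open. 40 mm: carried, tips 35 mm apart; 34 mm: tips 20 mm apart; 26 mm: shut. The spring pushes each roll with 4 N open, 9 N at 34 mm, and reopens them.
- tongs_tips (a point): Same tongs, point mid-way between the lower ends of the open tips, 50 mm below tongs_grip. Tips are flat upright blades, 16 mm wide in x, 15 mm tall, 3 mm thick; open, 49 mm apart inside and 57 mm outside, along y. Squeezed from 40 to 34 mm at the rolls they sink 1 to 2 mm relative to the rolls.
- stand_floor (a point): Fixed dark wooden stand: a low open well in which the tongs start, in its middle and at its yaw, standing free on their tips, sprung open. Point: middle of the well's floor, 6 mm above the counter; z up. Inside 30 mm (x) by 74 mm (y); walls 18 mm above the floor, 8 mm thick.
- small_movement_center (a point): The movement to be carried: a loose plain steel disc, 20 mm across and 10 mm tall, 18 g or so, lying flat on a turquoise rubber mat block (85 by 150 mm, fixed, top 25 mm above the counter). This point is its centre, half-way up; z points up.
- large_movement_center (a point): The larger movement, to be left alone: a loose disc of the same make, 34 mm across and 10 mm tall, on the same mat, its centre 66 to 82 mm from the small one's. This point is its centre, half-way up.
- cushion_top (a point): The round black casing cushion, fixed, 80 mm across its flat top, 22 mm tall. This point is the middle of its top; z points up.

How it is judged (in metres and radians):
On the way, in this order (a step that is already met when the one before it is completed fails the run):
1. the small movement is held by the tongs, lifted clear of the mat (height (world z) of small_movement_center above 0.045 m and contact force between tongs and small_movement above 0.3 N), for 0.2 s.
2. the small movement lies on the cushion and the tongs have let go of it (horizontal distance between small_movement_center and cushion_top below 0.018 m and z of small_movement_center in the frame of cushion_top below 0.009 m and contact force between tongs and small_movement below 0.05 N), for 0.2 s.
At the end, for the whole second after the job is handed in: The small movement rests flat (within 10 degrees) on the cushion, its centre within 18 mm of the cushion's middle; the tongs stand in their stand again, upright within 14 degrees and within 20 mm of where they stood; the large movement is within 20 mm of where it was; all at rest (horizontal distance between small_movement_center and cushion_top below 0.018 m and z of small_movement_center in the frame of cushion_top between 0.001 and 0.009 m and angle between small_movement_center's own z axis and vertical below 0.17 rad and linear speed of each of small_movement, tongs below 0.02 m/s and distance of each of large_movement_center, tongs_grip from where it was at the start of the episode below 0.02 m and angle between tongs_grip's own z axis and vertical below 0.25 rad); the robot touches nothing.
It fails at once if the gripper or arm touches the small movement (contact force between any of the fingers, the arm and small_movement above 0.3 N).
It fails at once if the small movement is dropped (moves faster than 0.5 m/s out of the tongs' hold) (linear speed of small_movement above 0.5 m/s and contact force between tongs and small_movement below 0.05 N).
It fails at once if the large movement is shifted by more than 20 mm (distance of large_movement_center from where it was at the start of the episode above 0.02 m).
It also fails if it takes over 51 s, if anything falls off the work surface, if the arm or the gripper's body presses on something with over 40 N, if the wrist force passes 120 N, or if a joint passes its speed limit or range.

## Working session

There is one attempt and no reset: what is moved stays moved. The work goes in short steps, Python scripts to look and compute and a tool call to move; the robot and the scene stay as the last step left them, time stands still between calls to the robot, and variables do not carry over. Pictures are saved under pics/ and viewed, about 8 in all and at most 12, crops included, and the job is handed in when it is done.

Besides the shell and the picture viewer there is one more tool, called after "Request:" as name(argument=value, ...), one argument or row to a line, values as JSON. move_arm: Moves the arm, as the interface text tells. Its arguments: {"type":"object","properties":{"commands":{"type":"array","items":{"type":"object","properties":{"claw":{"type":"number"},"dx":{"type":"number"},"dy":{"type":"number"},"dz":{"type":"number"},"rx":{"type":"number"},"ry":{"type":"number"},"rz":{"type":"number"}}}}},"required":["commands"]}

```bash
mkdir -p pics; python3 - <<'E'
from cell import bot
import cv2,numpy as np,pickle
s=bot.read_state();print(s)
F={}
for n in("scene","side","wrist"):
    f=bot.grab_frame(n);F[n]=f;print(n,f["fov_y"],f["cx"],f["cy"],f["T"].round(3).tolist(),[k for k in f])
pickle.dump(F,open("f0.pkl","wb"))
im=np.hstack([F["scene"]["img"],F["side"]["img"]])
for n in F: cv2.imwrite(f"pics/{n}0.png",cv2.cvtColor(F[n]["img"],cv2.COLOR_RGB2BGR))
E
```

```text
{'clock': 0.0, 'qpos': array([ 77.78203951,  29.12570509, -13.60994791,  86.0093586 ,
         7.20450693,  65.82575465,  -8.87083585]), 'qvel': array([-0.0377665 , -0.02793344, -0.01745146,  0.05904895,  0.00159109,
        0.06166245, -0.1253481 ]), 'joint_torque': array([-2.32128459e-04, -6.20593143e+01, -2.18690537e+00, -2.49652576e+01,
        1.26952410e-02,  1.19324852e-02, -2.18480977e-05]), 'tcp_pos': array([ 195.62292464, -593.07014205,  230.42442598]), 'eef_rot': array([[ 9.49622696e-01,  3.13394890e-01, -6.15380183e-04],
       [ 3.13395488e-01, -9.49621240e-01,  1.66406536e-03],
       [-6.28685123e-05, -1.77309161e-03, -9.99998426e-01]]), 'ft_force': array([-0.28518975,  0.69815918,  0.08481353]), 'moment': array([-0.00385089,  0.00761057,  0.01960121]), 'opening': 0.9958742828445114}
scene 44.5878582043251 260.54600278441893 188.41815314495773 [[-0.49, -0.742, 0.458, 931.879], [0.872, -0.41, 0.268, 246.023], [-0.011, 0.531, 0.848, 813.716], [0.0, 0.0, 0.0, 1.0]] ['img', 'fov_y', 'cx', 'cy', 'T']
side 54.975997578629176 252.76787966440543 197.9528454794199 [[0.98, 0.132, -0.151, 435.862], [-0.2, 0.665, -0.72, -515.719], [0.005, 0.736, 0.677, 557.775], [0.0, 0.0, 0.0, 1.0]] ['img', 'fov_y', 'cx', 'cy', 'T']
wrist 58.51201115908665 254.69965232038868 195.76172854091067 [[0.313, 0.912, 0.266, 263.303], [-0.95, 0.301, 0.086, -571.409], [-0.001, -0.28, 0.96, 374.166], [0.0, 0.0, 0.0, 1.0]] ['img', 'fov_y', 'cx', 'cy', 'T']
```

View pics/scene0.png

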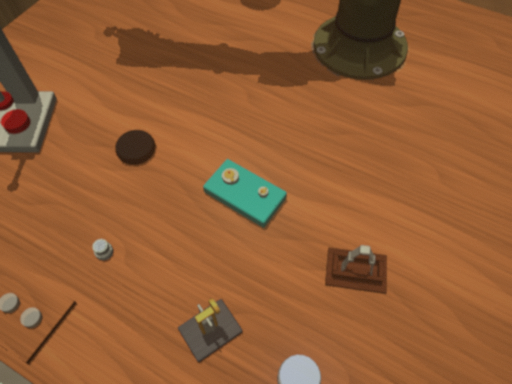

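View pics/side0.png

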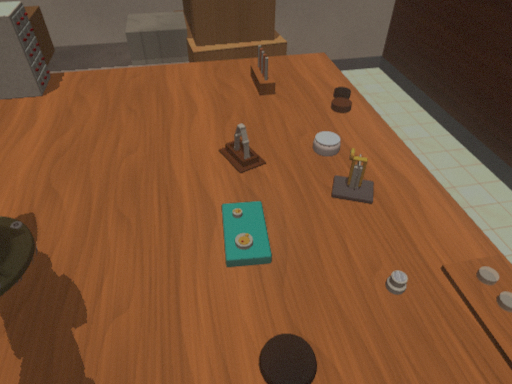

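Scene: cushion at (135,147), mat (245,192) with large (230,175) and small (263,191), stand with tongs (357,268). Side: cushion (288,361), mat (246,232), small (238,212), large (244,240), stand (242,154). Now measure both views.

```bash
cat > h.py <<'E'
import numpy as np,cv2
def foc(f): return f["img"].shape[0]/2/np.tan(np.radians(f["fov_y"]/2))
def ray(f,u,v):
    k=foc(f);d=np.array([(u-f["cx"])/k,-(v-f["cy"])/k,-1.]);return f["T"][:3,3],f["T"][:3,:3]@d
def onz(f,u,v,z):
    o,d=ray(f,u,v);return o+d*(z-o[2])/d[2]
def tri(a,pa,b,pb):
    o,d=ray(a,*pa);p,e=ray(b,*pb)
    s=np.linalg.lstsq(np.c_[d,-e],p-o,rcond=None)[0]
    A,B=o+s[0]*d,p+s[1]*e;return (A+B)/2,np.linalg.norm(A-B)
def proj(f,P):
    q=f["T"][:3,:3].T@(np.asarray(P,float)-f["T"][:3,3]);k=foc(f);return f["cx"]+k*q[0]/-q[2],f["cy"]-k*q[1]/-q[2]
def big(m):
    c=cv2.findContours(m.astype(np.uint8),cv2.RETR_EXTERNAL,cv2.CHAIN_APPROX_NONE)[0];return max(c,key=cv2.contourArea)
E
python3 - <<'E'
import pickle;from h import *
F=pickle.load(open("f0.pkl","rb"))
def win(m,u,v,r):
    o=np.zeros_like(m);o[v-r:v+r,u-r:u+r]=m[v-r:v+r,u-r:u+r];return o
R={}
for n,cu,sm,lg,st in(("scene",(135,147),(263,191),(230,175),(357,268)),("side",(288,361),(238,212),(244,240),(242,154))):
    f=F[n];im=f["img"];hsv=cv2.cvtColor(im,cv2.COLOR_RGB2HSV)
    H,S,V=cv2.split(hsv)
    c=big(win((V<60)&True,*cu,40));e=cv2.fitEllipse(c);print(n,"cushion",e)
    # top only
    P=[onz(f,*p[0],22)[:2] for p in c];print("  circ",cv2.minEnclosingCircle(np.array(P,np.float32)),onz(f,*e[0],22)[:2])
    mat=(H>75)&(H<100)&(S>100);c=big(mat);hull=np.zeros_like(V);cv2.drawContours(hull,[cv2.convexHull(c)],-1,255,-1)
    P=np.array([onz(f,*p[0],25)[:2] for p in c],np.float32);print("  mat",cv2.minAreaRect(P))
    hole=(hull>0)&~mat
    for nm,q,r in(("small",sm,9),("large",lg,13)):
        w=win(hole,*q,r);c=big(w);M=cv2.moments(c);u,v=M['m10']/M['m00'],M['m01']/M['m00'];R[n,nm]=(u,v)
        print("  ",nm,(u,v),cv2.contourArea(c),onz(f,u,v,31)[:2])
    w=win((V<105)&(H<15)&(S>80),*st,36);c=big(w);P=np.array([onz(f,*p[0],24)[:2] for p in c],np.float32)
    print("  stand",cv2.minAreaRect(P),onz(f,*st,24))
for nm in("small","large"):print(nm,tri(F["scene"],R["scene",nm],F["side"],R["side",nm]))
a=F["scene"]["img"][230:305,310:400];b=F["side"]["img"][110:180,205:285]
cv2.imwrite("pics/c.png",cv2.cvtColor(np.hstack([cv2.resize(a,(400,333),interpolation=2),cv2.resize(b,(380,333),interpolation=2)]),cv2.COLOR_RGB2BGR))
E
```

```text
scene cushion ((134.07139587402344, 148.265380859375), (30.059307098388672, 35.928951263427734), 98.3988265991211)
  circ ((543.3456420898438, -288.48834228515625), 43.19752883911133) [ 546.05435776 -287.34059815]
  mat ((524.472900390625, -29.37579345703125), (147.4820556640625, 83.34358215332031), 84.98408508300781)
   small (262.8227360308285, 191.1464354527938) 86.5 [512.14131045   5.7475731 ]
   large (229.87405731523378, 175.63499245852185) 221.0 [512.20017083 -69.99751096]
  stand ((572.457763671875, 230.1846923828125), (71.82220458984375, 103.5789794921875), 20.80405616760254) [568.11117511 230.47797422  24.        ]
side cushion ((287.57672119140625, 360.9156494140625), (50.724727630615234, 57.78287124633789), 100.75572204589844)
  circ ((534.3865966796875, -297.9668273925781), 42.149105072021484) [ 534.8757797  -297.67474282]
  mat ((521.1886596679688, -33.67920684814453), (151.75640869140625, 82.33087921142578), 84.95014190673828)
   small (236.85034013605443, 212.42403628117913) 73.5 [512.95599461   8.14720826]
   large (243.5043103448276, 240.77083333333331) 232.0 [512.4747505  -68.32646435]
  stand ((554.4189453125, 216.52243041992188), (75.84611511230469, 134.22055053710938), 19.915456771850586) [560.63408326 212.63787272  24.        ]
small (array([512.85734298,   6.32941615,  32.68638597]), np.float64(0.3730651720593028))
large (array([512.52995633, -69.45449783,  32.11073777]), np.float64(0.5369257265248919))
```

View pics/c.png

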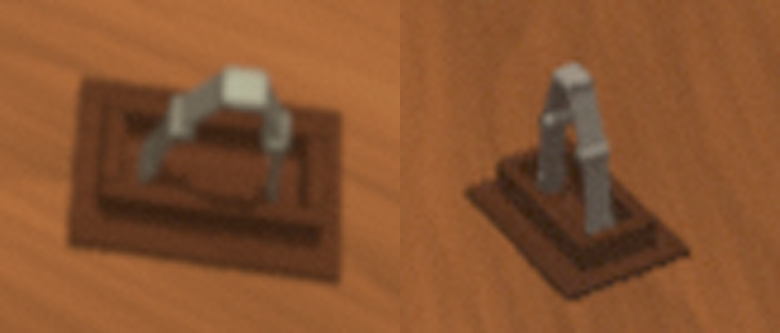

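```bash
python3 - <<'E'
import pickle;from h import *
F=pickle.load(open("f0.pkl","rb"));a,b=F["scene"],F["side"]
for n,p,q in(("top",(365,249.8),(241.2,125.8)),("rollA",(350.8,257),(245.9,141.5)),("rollB",(372.4,259.3),(236.4,134.8))):print(n,tri(a,p,b,q))
print([onz(a,u,v,0)[:2].round() for u,v in((40,150),(20,75),(15,185))])
print(tri(a,(134.1,147.5),b,(287.6,360.5)), proj(a,[540,-292,22]),proj(b,[540,-292,22]))
E
```

```text
top (array([563.03419196, 230.70298299,  92.44887519]), np.float64(0.08795454013475568))
rollA (array([570.63661077, 213.63995219,  58.6679721 ]), np.float64(0.3776046177494702))
rollB (array([554.43318322, 248.44565761,  56.79787633]), np.float64(1.7742433848687047))
[array([ 638., -479.]), array([ 491., -683.]), array([ 731., -461.])]
(array([ 538.25286928, -294.14328824,   12.463882  ]), np.float64(3.3873042512693172)) (np.float64(134.06639741321277), np.float64(145.41348222704096)) (np.float64(289.9197569199228), np.float64(356.4092917907743))
```

View pics/wrist0.png

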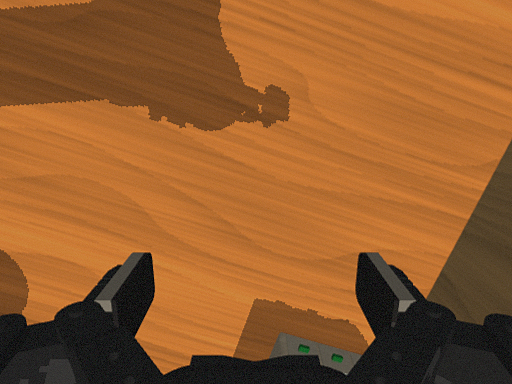

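The wrist view shows only table, shadow and a grey box at (310,350) behind the gripper. Moving over the tongs.

Request:
move_arm(
  commands=[
    {"dx":0.008,"dy":0.018},
    {"dx":0.016,"dy":0.036},
    {"dx":0.016,"dy":0.036},
    {"dx":0.016,"dy":0.036},
    {"dx":0.016,"dy":0.036},
    {"dx":0.016,"dy":0.036},
    {"dx":0.016,"dy":0.036},
    {"dx":0.016,"dy":0.036},
    {"dx":0.016,"dy":0.036},
    {"dx":0.016,"dy":0.036},
    {"dx":0.016,"dy":0.036},
    {"dx":0.016,"dy":0.036},
    {"dx":0.016,"dy":0.036},
    {"dx":0.016,"dy":0.036},
    {"dx":0.016,"dy":0.036},
    {"dx":0.016,"dy":0.036},
    {"dx":0.016,"dy":0.036},
    {"dx":0.016,"dy":0.036},
    {"dx":0.016,"dy":0.036},
    {"dx":0.016,"dy":0.036},
  ],
)

```text
invalid input
```

Request:
move_arm(
  commands=[
    {"dx":0.016,"dy":0.036},
    {"dx":0.016,"dy":0.036},
    {"dx":0.016,"dy":0.036},
    {"dx":0.007,"dy":0.014},
    {},
    {},
    {},
  ],
)

```text
invalid input
```

```bash
cat > cap.py <<'E'
import sys,pickle;from cell import bot;from h import *
s=bot.read_state();F={n:bot.grab_frame(n) for n in sys.argv[2:]};F["s"]=s
pickle.dump(F,open(sys.argv[1]+".pkl","wb"))
for n in sys.argv[2:]:cv2.imwrite(f"pics/{sys.argv[1]}_{n}.png",cv2.cvtColor(F[n]["img"],cv2.COLOR_RGB2BGR))
R=s["eef_rot"];print(s["clock"],s["tcp_pos"].round(1),"yaw",np.degrees(np.arctan2(R[1,1],R[0,1])).round(2),"zax",R[:,2].round(4),s["ft_force"].round(1),"op",round(s["opening"],3),s["qpos"].round(0))
E
python3 cap.py a wrist
```

```text
0.15 [ 195.7 -593.2  230.6] yaw -71.73 zax [-4.0e-04  1.3e-03 -1.0e+00] [-0.4  0.6 -0.2] op 1.004 [ 78.  29. -14.  86.   7.  66.  -9.]
```

View pics/a_wrist.png

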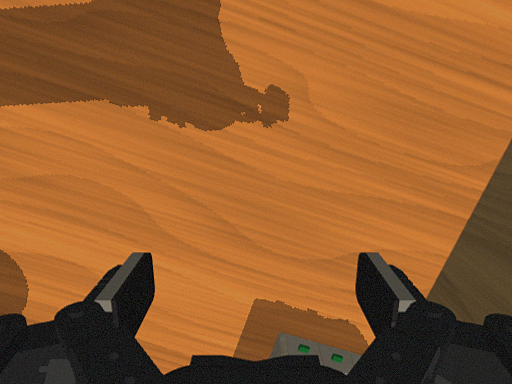

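The picture is unchanged: the move was refused. I'll try complete rows.

Request:
move_arm(
  commands=[
    {"dx":0.008,"dy":0.018,"dz":0,"rx":0,"ry":0,"rz":0,"claw":1},
  ],
)

```text
clock: 0.28
tcp_pos: [201.2, -577.9, 230.4]
eef_rot: [[0.951, 0.309, -0.002], [0.309, -0.951, -0.001], [-0.002, 0.0, -1.0]]
ft_force: [-0.8, -0.3, 0.7]
opening: 0.999
```

Request:
move_arm(
  commands=[
    {"dx":0.016,"dy":0.036,"dz":0,"rx":0,"ry":0,"rz":0,"claw":1},
    {"dx":0.016,"dy":0.036,"dz":0,"rx":0,"ry":0,"rz":0,"claw":1},
    {"dx":0.016,"dy":0.036,"dz":0,"rx":0,"ry":0,"rz":0,"claw":1},
    {"dx":0.016,"dy":0.036,"dz":0,"rx":0,"ry":0,"rz":0,"claw":1},
    {"dx":0.016,"dy":0.036,"dz":0,"rx":0,"ry":0,"rz":0,"claw":1},
    {"dx":0.016,"dy":0.036,"dz":0,"rx":0,"ry":0,"rz":0,"claw":1},
    {"dx":0.016,"dy":0.036,"dz":0,"rx":0,"ry":0,"rz":0,"claw":1},
    {"dx":0.016,"dy":0.036,"dz":0,"rx":0,"ry":0,"rz":0,"claw":1},
    {"dx":0.016,"dy":0.036,"dz":0,"rx":0,"ry":0,"rz":0,"claw":1},
    {"dx":0.016,"dy":0.036,"dz":0,"rx":0,"ry":0,"rz":0,"claw":1},
  ],
)

```text
clock: 1.12
tcp_pos: [364.1, -213.7, 231.4]
eef_rot: [[0.95, 0.313, 0.0], [0.313, -0.95, -0.0], [0.0, 0.001, -1.0]]
ft_force: [0.6, -0.8, -0.3]
opening: 0.997
```

Request:
move_arm(
  commands=[
    {"dx":0.016,"dy":0.036,"dz":0,"rx":0,"ry":0,"rz":0,"claw":1},
    {"dx":0.016,"dy":0.036,"dz":0,"rx":0,"ry":0,"rz":0,"claw":1},
    {"dx":0.016,"dy":0.036,"dz":0,"rx":0,"ry":0,"rz":0,"claw":1},
    {"dx":0.016,"dy":0.036,"dz":0,"rx":0,"ry":0,"rz":0,"claw":1},
    {"dx":0.016,"dy":0.036,"dz":0,"rx":0,"ry":0,"rz":0,"claw":1},
    {"dx":0.016,"dy":0.036,"dz":0,"rx":0,"ry":0,"rz":0,"claw":1},
    {"dx":0.016,"dy":0.036,"dz":0,"rx":0,"ry":0,"rz":0,"claw":1},
    {"dx":0.016,"dy":0.036,"dz":0,"rx":0,"ry":0,"rz":0,"claw":1},
    {"dx":0.016,"dy":0.036,"dz":0,"rx":0,"ry":0,"rz":0,"claw":1},
    {"dx":0.016,"dy":0.036,"dz":0,"rx":0,"ry":0,"rz":0,"claw":1},
    {"dx":0.016,"dy":0.036,"dz":0,"rx":0,"ry":0,"rz":0,"claw":1},
    {"dx":0.016,"dy":0.036,"dz":0,"rx":0,"ry":0,"rz":0,"claw":1},
    {"dx":0.007,"dy":0.014,"dz":0,"rx":0,"ry":0,"rz":0,"claw":1},
    {"dx":0,"dy":0,"dz":0,"rx":0,"ry":0,"rz":0,"claw":1},
    {"dx":0,"dy":0,"dz":0,"rx":0,"ry":0,"rz":0,"claw":1},
  ],
)

```text
clock: 2.37
tcp_pos: [562.5, 231.3, 230.5]
eef_rot: [[0.949, 0.315, -0.001], [0.315, -0.949, -0.0], [-0.001, -0.0, -1.0]]
ft_force: [-0.2, -0.9, -1.0]
opening: 1.003
```

```bash
python3 cap.py b wrist
```

```text
2.3667 [562.5 231.3 230.5] yaw -71.63 zax [-1.3e-03 -2.0e-04 -1.0e+00] [-0.2 -0.9 -1. ] op 1.003 [  -6.   29.  -31.   89.   16.   66. -111.]
```

View pics/b_wrist.png

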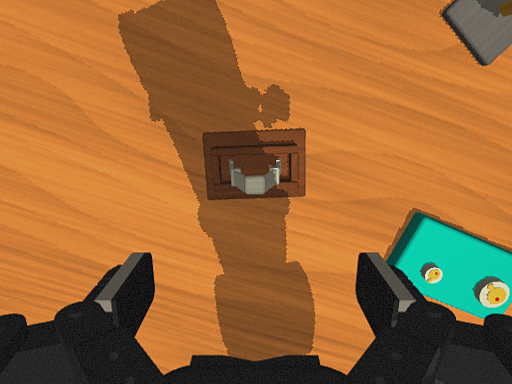

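Wrist view: stand (203–306,129–199), tongs between with head at (255,184), mat and both discs at right ((432,274),(494,293)). Measure the stand, tongs and discs here.

```bash
python3 - <<'E'
import pickle;from h import *
f=pickle.load(open("b.pkl","rb"))["wrist"];im=f["img"];H,S,V=cv2.split(cv2.cvtColor(im,cv2.COLOR_RGB2HSV))
w=np.zeros(V.shape,bool);w[124:204,195:315]=1
g=w&(S<70)&(V>80);c=big(g);x,y,ww,hh=cv2.boundingRect(c);print("tongs bbox",x,y,ww,hh,[onz(f,u,y+hh-5,94)[:2].round(1) for u in(x,x+ww)])
d=big(w&(H<12)&(V<110)&(S>100));r=cv2.minAreaRect(d);print(r)
for z in(0,6,24):
    P=np.array([onz(f,*p[0],z)[:2] for p in d],np.float32);print(z,cv2.minAreaRect(P))
    print([onz(f,*p,z)[:2].round(1).tolist() for p in cv2.boxPoints(r)])
m=(H>75)&(H<100)&(S>100)
for q,rr in(((432,274),14),((494,293),18)):
    k=np.zeros(V.shape,bool);k[q[1]-rr:q[1]+rr,q[0]-rr:q[0]+rr]=1
    # bright top only
    c=big(k&~m&(V>120));M=cv2.moments(cv2.convexHull(c));u,v=M['m10']/M['m00'],M['m01']/M['m00'];print((u,v),onz(f,u,v,35)[:2].round(1),onz(f,u,v,30)[:2].round(1),cv2.contourArea(c))
cv2.imwrite("pics/d.png",cv2.cvtColor(cv2.resize(im[120:210,190:320],(780,540),interpolation=2),cv2.COLOR_RGB2BGR))
E
```

```text
tongs bbox 229 158 52 37 [array([550.4, 249.7]), array([564.3, 207.9])]
((249.7602081298828, 163.96380615234375), (67.73278045654297, 92.37153625488281), 87.27368927001953)
0 ((558.33984375, 235.39129638671875), (76.17528533935547, 100.93431854248047), 20.678680419921875)
[[576.1, 295.2], [611.8, 202.3], [541.9, 172.7], [503.8, 270.8]]
6 ((559.4921264648438, 235.67916870117188), (74.95348358154297, 99.31548309326172), 20.67865753173828)
[[577.0, 294.5], [612.1, 203.2], [543.3, 174.0], [505.8, 270.5]]
24 ((562.9494018554688, 236.54293823242188), (71.2882308959961, 94.45890808105469), 20.678619384765625)
[[579.6, 292.5], [613.0, 205.6], [547.5, 177.8], [511.9, 269.7]]
(433.2834890965732, 274.86682242990656) [511.7   5.9] [510.    2.3] 205.5
(493.99917149958577, 294.16597624965476) [511.3 -69.9] [509.6 -74.7] 584.0
```

View pics/d.png

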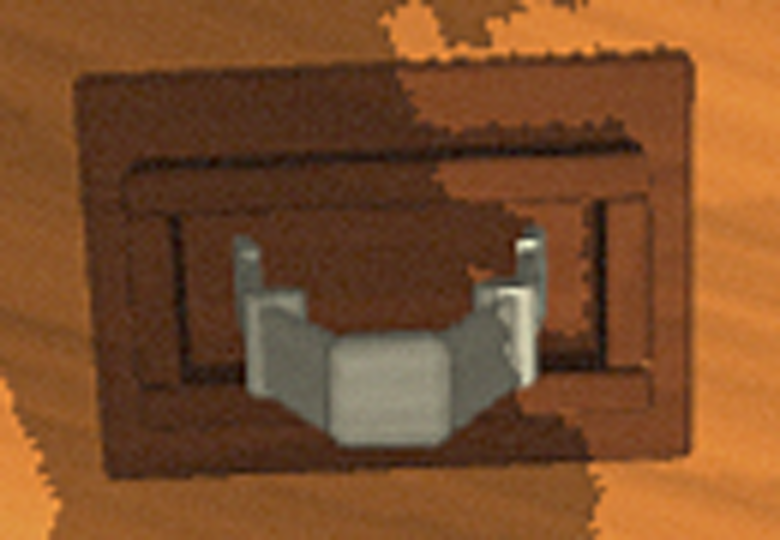

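Crop: cap centred at (392,390), roll outer faces at (247,345) and (537,335), wall-top outer corners (128,172), (650,150), (652,408), (140,428).

```bash
python3 - <<'E'
import pickle;from h import *
f=pickle.load(open("b.pkl","rb"))["wrist"]
o=lambda x,y,z:onz(f,190+x/6-.4,120+y/6-.4,z)[:2]
cap=np.array([o(*p,94) for p in((332,340),(450,335),(455,440),(335,445))]);print("cap",cap.mean(0).round(1))
L,R=o(247,345,56),o(537,335,56);d=L-R;print("rolls",((L+R)/2).round(1),np.linalg.norm(d),np.degrees(np.arctan2(d[1],d[0])))
W=np.array([o(*p,24) for p in((128,172),(650,150),(652,408),(140,428))]);print("walls",W.mean(0).round(1))
for z in(0,6):
    B=np.array([o(*p,z) for p in((78,75),(692,55),(690,455),(108,476))]);print("plate",B.mean(0).round(1))
for A in(W,B):
    e=A[0]-A[1];g=A[3]-A[2];print(np.linalg.norm(e),np.degrees(np.arctan2(e[1],e[0])),np.linalg.norm(g),np.degrees(np.arctan2(g[1],g[0])))
E
```

```text
cap [561.8 230.2]
rolls [560.3 229.9] 45.9988626276186 110.37773352045573
walls [561.4 230.1]
plate [560.4 229.9]
plate [561.5 230.2]
88.9257668929595 110.76771344550444 90.38351456995971 110.67109912474636
108.51532109623703 110.19656642709536 108.74041233086774 110.50863331277093
```

Request:
move_arm(
  commands=[
    {"dx":-0.0008,"dy":-0.0005,"dz":-0.01,"rx":0,"ry":0,"rz":0.037,"claw":1},
    {"dx":0,"dy":0,"dz":-0.022,"rx":0,"ry":0,"rz":0,"claw":1},
    {"dx":0,"dy":0,"dz":-0.022,"rx":0,"ry":0,"rz":0,"claw":1},
    {"dx":0,"dy":0,"dz":-0.022,"rx":0,"ry":0,"rz":0,"claw":1},
    {"dx":0,"dy":0,"dz":-0.022,"rx":0,"ry":0,"rz":0,"claw":1},
    {"dx":0,"dy":0,"dz":-0.022,"rx":0,"ry":0,"rz":0,"claw":1},
    {"dx":0,"dy":0,"dz":-0.02,"rx":0,"ry":0,"rz":0,"claw":1},
    {"dx":0,"dy":0,"dz":-0.02,"rx":0,"ry":0,"rz":0,"claw":1},
    {"dx":0,"dy":0,"dz":-0.015,"rx":0,"ry":0,"rz":0,"claw":1},
    {"dx":0,"dy":0,"dz":-0.012,"rx":0,"ry":0,"rz":0,"claw":1},
    {"dx":0,"dy":0,"dz":-0.01,"rx":0,"ry":0,"rz":0,"claw":1},
    {"dx":0,"dy":0,"dz":0,"rx":0,"ry":0,"rz":0,"claw":0.7},
    {"dx":0,"dy":0,"dz":0,"rx":0,"ry":0,"rz":0,"claw":0.65},
    {"dx":0,"dy":0,"dz":0,"rx":0,"ry":0,"rz":0,"claw":0.62},
    {"dx":0,"dy":0,"dz":0,"rx":0,"ry":0,"rz":0,"claw":0.62},
  ],
)

```text
clock: 3.67
tcp_pos: [562.7, 230.3, 35.3]
eef_rot: [[0.937, 0.348, 0.002], [0.348, -0.937, 0.001], [0.002, -0.0, -1.0]]
ft_force: [0.8, 0.3, -0.3]
opening: 0.618
```

```bash
python3 cap.py e side wrist; python3 -c "
import cv2,numpy as np
a=cv2.imread('pics/e_side.png')[90:190,190:300];b=cv2.imread('pics/e_wrist.png')[150:384,100:412]
cv2.imwrite('pics/e2.png',np.hstack([cv2.resize(a,(330,300)),cv2.resize(b,(400,300))]))"
```

```text
3.6667 [562.7 230.3  35.3] yaw -69.62 zax [ 1.6e-03  7.0e-04 -1.0e+00] [ 0.8  0.3 -0.3] op 0.618 [  -9.   41.  -26.  101.   25.   43. -117.]
```

View pics/e2.png

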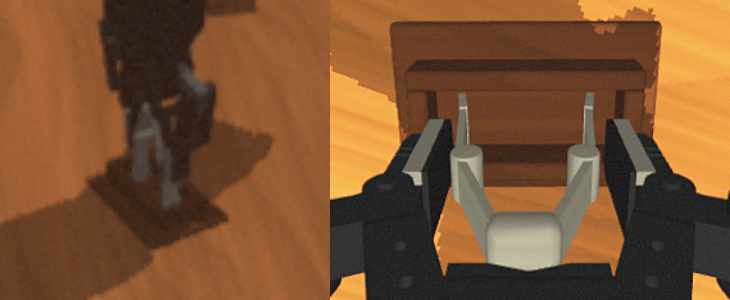

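Tongs are centred between the pads; rolls at pad height. Squeeze to 40 mm and lift a little.

Request:
move_arm(
  commands=[
    {"dx":0,"dy":0,"dz":0,"rx":0,"ry":0,"rz":0,"claw":0.56},
    {"dx":0,"dy":0,"dz":0,"rx":0,"ry":0,"rz":0,"claw":0.52},
    {"dx":0,"dy":0,"dz":0,"rx":0,"ry":0,"rz":0,"claw":0.49},
    {"dx":0,"dy":0,"dz":0,"rx":0,"ry":0,"rz":0,"claw":0.47},
    {"dx":0,"dy":0,"dz":0,"rx":0,"ry":0,"rz":0,"claw":0.47},
    {"dx":0,"dy":0,"dz":0,"rx":0,"ry":0,"rz":0,"claw":0.47},
  ],
)

```text
clock: 4.27
tcp_pos: [563.0, 230.7, 35.7]
eef_rot: [[0.937, 0.348, 0.003], [0.348, -0.937, 0.001], [0.003, -0.0, -1.0]]
ft_force: [-1.5, -0.6, 8.0]
opening: 0.471
```

Request:
move_arm(
  commands=[
    {"dx":0,"dy":0,"dz":0.005,"rx":0,"ry":0,"rz":0,"claw":0.47},
    {"dx":0,"dy":0,"dz":0.01,"rx":0,"ry":0,"rz":0,"claw":0.47},
    {"dx":0,"dy":0,"dz":0.015,"rx":0,"ry":0,"rz":0,"claw":0.47},
    {"dx":0,"dy":0,"dz":0.02,"rx":0,"ry":0,"rz":0,"claw":0.47},
    {"dx":0,"dy":0,"dz":0.02,"rx":0,"ry":0,"rz":0,"claw":0.47},
    {"dx":0,"dy":0,"dz":0.02,"rx":0,"ry":0,"rz":0,"claw":0.47},
    {"dx":0,"dy":0,"dz":0.01,"rx":0,"ry":0,"rz":0,"claw":0.47},
    {"dx":0,"dy":0,"dz":0,"rx":0,"ry":0,"rz":0,"claw":0.47},
    {"dx":0,"dy":0,"dz":0,"rx":0,"ry":0,"rz":0,"claw":0.47},
  ],
)

```text
clock: 5.02
tcp_pos: [562.1, 229.9, 134.5]
eef_rot: [[0.937, 0.348, 0.001], [0.348, -0.937, 0.0], [0.001, 0.0, -1.0]]
ft_force: [0.2, -0.4, -1.2]
opening: 0.471
```

```bash
python3 cap.py g side wrist scene; python3 -c "
import cv2,numpy as np
a=cv2.imread('pics/g_side.png')[60:180,190:300];b=cv2.imread('pics/g_wrist.png')[150:384,100:412]
cv2.imwrite('pics/g2.png',np.hstack([cv2.resize(a,(330,360)),cv2.resize(b,(467,360))]))"
```

```text
5.0167 [562.1 229.9 134.5] yaw -69.63 zax [ 7.e-04  1.e-04 -1.e+00] [ 0.2 -0.4 -1.2] op 0.471 [  -7.   34.  -29.   96.   20.   55. -113.]
```

View pics/g2.png

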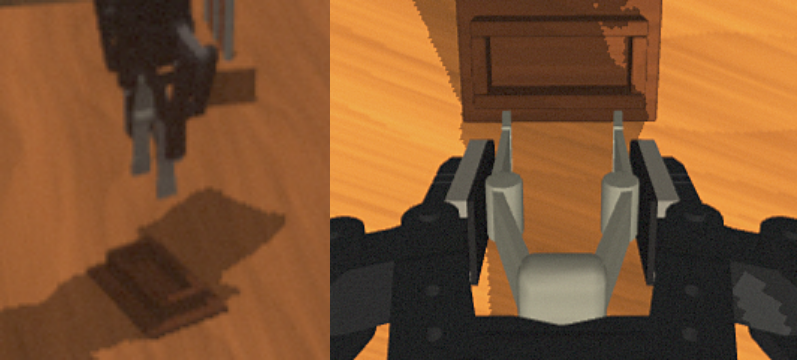

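Tongs are held upright, tips below at (218,223) and (293,223) in the wrist image, the stand empty. Move over the small movement.

Request:
move_arm(
  commands=[
    {"dx":-0.002,"dy":-0.009,"dz":0,"rx":0,"ry":0,"rz":0,"claw":0.47},
    {"dx":-0.004,"dy":-0.018,"dz":0,"rx":0,"ry":0,"rz":0,"claw":0.47},
    {"dx":-0.004,"dy":-0.018,"dz":0,"rx":0,"ry":0,"rz":0,"claw":0.47},
    {"dx":-0.004,"dy":-0.018,"dz":0,"rx":0,"ry":0,"rz":0,"claw":0.47},
    {"dx":-0.004,"dy":-0.018,"dz":0,"rx":0,"ry":0,"rz":0,"claw":0.47},
    {"dx":-0.004,"dy":-0.018,"dz":0,"rx":0,"ry":0,"rz":0,"claw":0.47},
    {"dx":-0.004,"dy":-0.018,"dz":0,"rx":0,"ry":0,"rz":0,"claw":0.47},
    {"dx":-0.004,"dy":-0.018,"dz":0,"rx":0,"ry":0,"rz":0,"claw":0.47},
    {"dx":-0.004,"dy":-0.018,"dz":0,"rx":0,"ry":0,"rz":0,"claw":0.47},
    {"dx":-0.004,"dy":-0.018,"dz":0,"rx":0,"ry":0,"rz":0,"claw":0.47},
    {"dx":-0.004,"dy":-0.018,"dz":0,"rx":0,"ry":0,"rz":0,"claw":0.47},
    {"dx":-0.004,"dy":-0.018,"dz":0,"rx":0,"ry":0,"rz":0,"claw":0.47},
    {"dx":-0.004,"dy":-0.017,"dz":-0.01,"rx":0,"ry":0,"rz":0,"claw":0.47},
    {"dx":0,"dy":0,"dz":-0.02,"rx":0,"ry":0,"rz":0,"claw":0.47},
    {"dx":0,"dy":0,"dz":-0.018,"rx":0,"ry":0,"rz":0,"claw":0.47},
    {"dx":0,"dy":0,"dz":-0.006,"rx":0,"ry":0,"rz":0,"claw":0.47},
    {"dx":0,"dy":0,"dz":0,"rx":0,"ry":0,"rz":0,"claw":0.47},
    {"dx":0,"dy":0,"dz":0,"rx":0,"ry":0,"rz":0,"claw":0.47},
  ],
)

```text
clock: 6.67
tcp_pos: [511.8, 6.1, 80.2]
eef_rot: [[0.937, 0.349, -0.001], [0.349, -0.937, 0.0], [-0.001, -0.001, -1.0]]
ft_force: [0.3, 1.0, -1.3]
opening: 0.472
```

```bash
python3 cap.py i side wrist scene; python3 -c "
import cv2,numpy as np
a=cv2.imread('pics/i_side.png')[150:270,190:300];b=cv2.imread('pics/i_wrist.png')[150:384,100:412]
cv2.imwrite('pics/i2.png',np.hstack([cv2.resize(a,(330,360)),cv2.resize(b,(467,360))]))
from h import *;import pickle
f=pickle.load(open('g.pkl','rb'))['wrist']
for u in(218.2,293):print(onz(f,u,222.8,106))
"
```

```text
6.6667 [511.8   6.1  80.2] yaw -69.59 zax [-1.e-03  2.e-04 -1.e+00] [ 0.3  1.  -1.3] op 0.472 [ 15.  32. -28. 114.  22.  40. -96.]
[560.79689885 249.50760032 106.        ]
[574.64654732 212.16152436 106.        ]
```

View pics/i2.png

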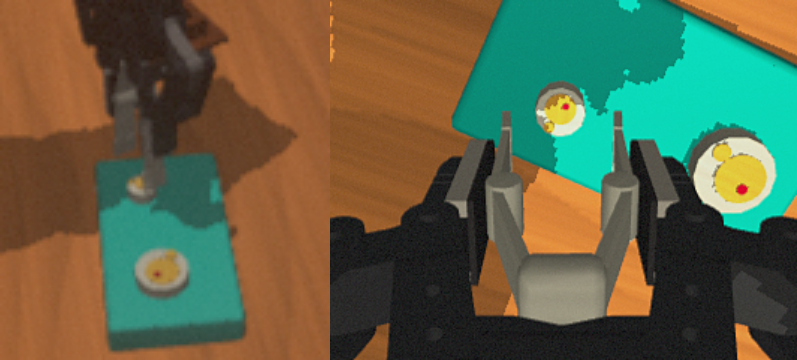

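Disc appears centred between the tips laterally ((255,222) in the wrist image vs tip middle 255.6); compute its position.

```bash
python3 - <<'E'
import pickle;from h import *
F=pickle.load(open("i.pkl","rb"));f=F["wrist"];im=f["img"];H,S,V=cv2.split(cv2.cvtColor(im,cv2.COLOR_RGB2HSV))
m=(H>75)&(H<100)&(S>80)
k=np.zeros(V.shape,bool);k[198:246,232:274]=1
c=big(k&~m);e=cv2.minEnclosingCircle(c);x,y,w,h=cv2.boundingRect(c);print(e,x,y,w,h)
c2=big(k&~m&((V>140)));e2=cv2.minEnclosingCircle(cv2.convexHull(c2));print("top",e2)
for z,p in((30,e[0]),(35,e2[0])):
    P=onz(f,*p,z);R=F["s"]["eef_rot"];print(P,"in tool",R.T@(P-F["s"]["tcp_pos"]))
E
```

```text
((253.01824951171875, 220.09124755859375), 17.962186813354492) 237 203 34 36
top ((253.5, 222.05555725097656), 16.533828735351562)
[511.281728     6.52339848  30.        ] in tool [-0.30363843 -0.53692239 50.20351258]
[511.96711062   6.45136233  35.        ] in tool [ 0.3092655  -0.23314243 45.20281212]
```

Request:
move_arm(
  commands=[
    {"dx":0,"dy":0,"dz":-0.006,"rx":0,"ry":0,"rz":0,"claw":0.47},
    {"dx":0,"dy":0,"dz":-0.006,"rx":0,"ry":0,"rz":0,"claw":0.47},
    {"dx":0,"dy":0,"dz":-0.006,"rx":0,"ry":0,"rz":0,"claw":0.47},
    {"dx":0,"dy":0,"dz":-0.003,"rx":0,"ry":0,"rz":0,"claw":0.47},
    {"dx":0,"dy":0,"dz":-0.001,"rx":0,"ry":0,"rz":0,"claw":0.47},
    {"dx":0,"dy":0,"dz":0,"rx":0,"ry":0,"rz":0,"claw":0.47},
  ],
)

```text
clock: 7.32
tcp_pos: [511.8, 6.1, 57.8]
eef_rot: [[0.937, 0.349, -0.001], [0.349, -0.937, 0.0], [-0.001, -0.0, -1.0]]
ft_force: [0.3, 0.4, -0.3]
opening: 0.466
```

Request:
move_arm(
  commands=[
    {"dx":0,"dy":0,"dz":0,"rx":0,"ry":0,"rz":0,"claw":0.45},
    {"dx":0,"dy":0,"dz":0,"rx":0,"ry":0,"rz":0,"claw":0.43},
    {"dx":0,"dy":0,"dz":0,"rx":0,"ry":0,"rz":0,"claw":0.41},
    {"dx":0,"dy":0,"dz":0,"rx":0,"ry":0,"rz":0,"claw":0.4},
    {"dx":0,"dy":0,"dz":0,"rx":0,"ry":0,"rz":0,"claw":0.39},
    {"dx":0,"dy":0,"dz":0,"rx":0,"ry":0,"rz":0,"claw":0.38},
    {"dx":0,"dy":0,"dz":0,"rx":0,"ry":0,"rz":0,"claw":0.37},
    {"dx":0,"dy":0,"dz":0,"rx":0,"ry":0,"rz":0,"claw":0.37},
    {"dx":0,"dy":0,"dz":0,"rx":0,"ry":0,"rz":0,"claw":0.37},
  ],
)

```text
clock: 8.07
tcp_pos: [512.2, 6.0, 58.5]
eef_rot: [[0.937, 0.348, 0.0], [0.348, -0.937, 0.0], [0.0, 0.0, -1.0]]
ft_force: [-0.0, -0.1, 2.1]
opening: 0.377
```

```bash
python3 cap.py j side wrist; python3 -c "
import cv2,numpy as np
a=cv2.imread('pics/j_side.png')[150:270,190:300];b=cv2.imread('pics/j_wrist.png')[150:384,100:412]
cv2.imwrite('pics/j2.png',np.hstack([cv2.resize(a,(330,360)),cv2.resize(b,(467,360))]))
"
```

```text
8.0667 [512.2   6.   58.5] yaw -69.62 zax [ 5.e-04  0.e+00 -1.e+00] [-0.  -0.1  2.1] op 0.377 [ 14.  33. -27. 115.  24.  37. -98.]
```

View pics/j2.png

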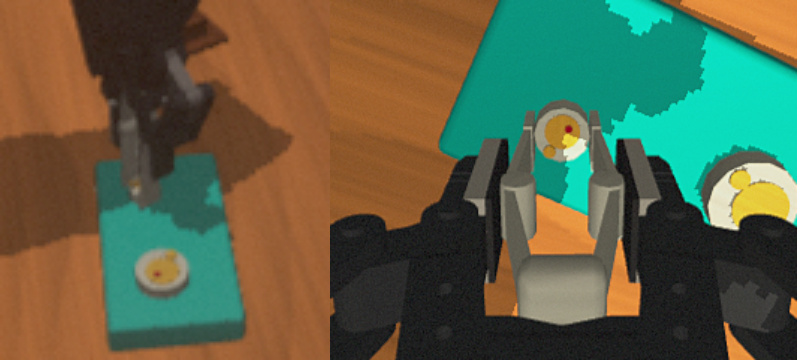

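The blades hold the disc on both sides (wrist view, disc at (562,130) of the crop). Squeeze harder to be firm.

Request:
move_arm(
  commands=[
    {"dx":0,"dy":0,"dz":0,"rx":0,"ry":0,"rz":0,"claw":0.35},
    {"dx":0,"dy":0,"dz":0,"rx":0,"ry":0,"rz":0,"claw":0.34},
    {"dx":0,"dy":0,"dz":0,"rx":0,"ry":0,"rz":0,"claw":0.34},
    {"dx":0,"dy":0,"dz":0,"rx":0,"ry":0,"rz":0,"claw":0.34},
  ],
)

```text
clock: 8.5
tcp_pos: [512.4, 6.1, 58.6]
eef_rot: [[0.937, 0.348, 0.001], [0.348, -0.937, 0.0], [0.001, 0.0, -1.0]]
ft_force: [-0.9, 0.5, 5.7]
opening: 0.362
```

Request:
move_arm(
  commands=[
    {"dx":0,"dy":0,"dz":0.002,"rx":0,"ry":0,"rz":0,"claw":0.34},
    {"dx":0,"dy":0,"dz":0.004,"rx":0,"ry":0,"rz":0,"claw":0.34},
    {"dx":0,"dy":0,"dz":0.006,"rx":0,"ry":0,"rz":0,"claw":0.34},
    {"dx":0,"dy":0,"dz":0.008,"rx":0,"ry":0,"rz":0,"claw":0.34},
    {"dx":0,"dy":0,"dz":0.01,"rx":0,"ry":0,"rz":0,"claw":0.34},
    {"dx":0,"dy":0,"dz":0.01,"rx":0,"ry":0,"rz":0,"claw":0.34},
    {"dx":0,"dy":0,"dz":0.01,"rx":0,"ry":0,"rz":0,"claw":0.34},
    {"dx":0,"dy":0,"dz":0.006,"rx":0,"ry":0,"rz":0,"claw":0.34},
    {"dx":0,"dy":0,"dz":0,"rx":0,"ry":0,"rz":0,"claw":0.34},
    {"dx":0,"dy":0,"dz":0,"rx":0,"ry":0,"rz":0,"claw":0.34},
    {"dx":0,"dy":0,"dz":0,"rx":0,"ry":0,"rz":0,"claw":0.34},
  ],
)

```text
clock: 9.42
tcp_pos: [511.8, 5.8, 114.0]
eef_rot: [[0.937, 0.348, -0.0], [0.348, -0.937, -0.0], [-0.0, -0.0, -1.0]]
ft_force: [0.7, -0.3, -0.4]
opening: 0.363
```

```bash
python3 cap.py k side wrist scene; cat > disc.py <<'E'
import pickle,sys;from h import *
# gold/white disc blob between the tips in the wrist image, compared between captures
for n in sys.argv[1:]:
    F=pickle.load(open(n+".pkl","rb"));f=F["wrist"];H,S,V=cv2.split(cv2.cvtColor(f["img"],cv2.COLOR_RGB2HSV))
    k=np.zeros(V.shape,bool);k[195:270,235:272]=1
    g=k&(H>18)&(H<32)&(S>110)&(V>90);c=np.argwhere(g);p=c.mean(0)[::-1] if len(c) else None;print(n,"gold",len(c),p)
    if p is not None: print(" world @tcp-24:",onz(f,*p,F["s"]["tcp_pos"][2]-24).round(1))
    r=k&((H<8)|(H>172))&(S>170);c=np.argwhere(r);print(" red",len(c),c.mean(0)[::-1] if len(c) else None)
E
python3 disc.py i j k
python3 - <<'E'
import pickle;from h import *
F=pickle.load(open("k.pkl","rb"))
for n in("side","scene"):
    f=F[n];H,S,V=cv2.split(cv2.cvtColor(f["img"],cv2.COLOR_RGB2HSV));u,v=map(int,proj(f,[512,6,30]));m=(H>75)&(H<100)&(S>80);print(n,u,v);print(m[v-6:v+7,u-9:u+10].astype(int))
E
```

```text
9.4167 [511.8   5.8 114. ] yaw -69.62 zax [-4.e-04 -1.e-04 -1.e+00] [ 0.7 -0.3 -0.4] op 0.363 [ 17.  29. -30. 112.  20.  45. -94.]
i gold 313 [252.74121406 222.44728435]
 world @tcp-24: [519.1   9.5  56.2]
 red 11 [257. 219.]
j gold 402 [253.7960199  236.92288557]
 world @tcp-24: [511.8   6.   34.5]
 red 16 [259.  233.5]
k gold 399 [253.57894737 236.9924812 ]
 world @tcp-24: [511.3   5.9  90. ]
 red 18 [258.88888889 233.27777778]
side 236 213
[[1 1 1 1 1 1 1 1 1 1 1 1 1 1 1 1 1 1 1]
 [1 1 1 1 1 1 1 1 1 1 1 1 1 1 1 1 1 1 1]
 [1 1 1 1 1 1 1 1 1 1 1 1 1 1 1 1 1 1 1]
 [1 1 1 1 1 1 1 1 1 1 1 1 1 1 1 1 1 1 1]
 [1 1 1 1 1 1 1 1 1 1 1 1 1 1 1 1 1 1 1]
 [1 1 1 1 1 1 1 1 1 1 1 1 1 1 1 1 1 1 1]
 [1 1 1 1 1 1 1 1 1 1 1 1 1 1 1 1 1 1 1]
 [1 1 1 1 1 1 1 1 1 1 1 1 1 1 1 1 1 1 1]
 [1 1 1 1 1 1 1 1 1 1 1 1 1 1 1 1 1 1 1]
 [1 1 1 1 1 1 1 1 1 1 1 1 1 1 1 1 1 1 1]
 [1 1 1 1 1 1 1 1 1 1 1 1 1 1 1 1 1 1 1]
 [1 1 1 1 1 1 1 1 1 1 1 1 1 1 1 1 1 1 1]
 [1 1 1 1 1 1 1 1 1 1 1 1 1 1 1 1 1 1 1]]
scene 262 191
[[1 1 1 1 1 1 1 1 1 1 1 1 1 1 1 1 1 1 1]
 [1 1 1 1 1 1 1 1 1 1 1 1 1 1 1 1 1 1 1]
 [1 1 1 1 1 1 1 1 1 1 1 1 1 1 1 1 1 1 1]
 [1 1 1 1 1 1 1 1 1 1 1 1 1 1 1 1 1 1 1]
 [1 1 1 1 1 1 1 1 1 1 1 1 1 1 1 1 1 1 1]
 [1 1 1 1 1 1 1 1 1 1 1 1 1 1 1 1 1 1 1]
 [1 1 1 1 1 1 1 1 1 1 1 1 1 1 1 1 1 1 1]
 [1 1 1 1 1 1 1 1 1 1 1 1 1 1 1 1 1 1 1]
 [1 1 1 1 1 1 1 1 1 1 1 1 1 1 1 1 1 1 1]
 [1 1 1 1 1 1 1 1 1 1 1 1 1 1 1 1 1 1 1]
 [1 1 1 1 1 1 1 1 1 1 1 1 1 1 1 1 1 1 1]
 [1 1 1 1 1 1 1 1 1 1 1 1 1 1 1 1 1 1 1]
 [1 1 1 1 1 1 1 1 1 1 1 1 1 1 1 1 1 1 1]]
```

The disc rose with the tongs and both views show bare mat where it lay. Carry toward the cushion.

Request:
move_arm(
  commands=[
    {"dx":0,"dy":-0.006,"dz":0.004,"rx":0,"ry":0,"rz":0,"claw":0.34},
    {"dx":0,"dy":-0.012,"dz":0.008,"rx":0,"ry":0,"rz":0,"claw":0.34},
    {"dx":0,"dy":-0.018,"dz":0.008,"rx":0,"ry":0,"rz":0,"claw":0.34},
    {"dx":0.001,"dy":-0.018,"dz":0,"rx":0,"ry":0,"rz":0,"claw":0.34},
    {"dx":0.001,"dy":-0.018,"dz":0,"rx":0,"ry":0,"rz":0,"claw":0.34},
    {"dx":0.001,"dy":-0.018,"dz":0,"rx":0,"ry":0,"rz":0,"claw":0.34},
    {"dx":0.001,"dy":-0.018,"dz":0,"rx":0,"ry":0,"rz":0,"claw":0.34},
    {"dx":0.001,"dy":-0.018,"dz":0,"rx":0,"ry":0,"rz":0,"claw":0.34},
    {"dx":0.001,"dy":-0.018,"dz":0,"rx":0,"ry":0,"rz":0,"claw":0.34},
    {"dx":0.001,"dy":-0.018,"dz":0,"rx":0,"ry":0,"rz":0,"claw":0.34},
    {"dx":0.001,"dy":-0.018,"dz":0,"rx":0,"ry":0,"rz":0,"claw":0.34},
    {"dx":0.001,"dy":-0.018,"dz":0,"rx":0,"ry":0,"rz":0,"claw":0.34},
    {"dx":0.001,"dy":-0.018,"dz":0,"rx":0,"ry":0,"rz":0,"claw":0.34},
    {"dx":0.001,"dy":-0.018,"dz":0,"rx":0,"ry":0,"rz":0,"claw":0.34},
    {"dx":0,"dy":-0.018,"dz":0,"rx":0,"ry":0,"rz":0,"claw":0.34},
    {"dx":0,"dy":-0.018,"dz":0,"rx":0,"ry":0,"rz":0,"claw":0.34},
    {"dx":0,"dy":-0.01,"dz":0,"rx":0,"ry":0,"rz":0,"claw":0.34},
    {"dx":0,"dy":-0.004,"dz":0,"rx":0,"ry":0,"rz":0,"claw":0.34},
    {"dx":0,"dy":0,"dz":0,"rx":0,"ry":0,"rz":0,"claw":0.34},
    {"dx":0,"dy":0,"dz":0,"rx":0,"ry":0,"rz":0,"claw":0.34},
  ],
)

```text
clock: 11.23
tcp_pos: [523.1, -277.0, 134.2]
eef_rot: [[0.937, 0.349, -0.0], [0.349, -0.937, 0.001], [0.0, -0.001, -1.0]]
ft_force: [0.1, -1.2, -0.4]
opening: 0.366
```

```bash
python3 cap.py l side wrist scene; python3 disc.py l
python3 - <<'E'
import pickle;from h import *
from scipy.optimize import least_squares
f=pickle.load(open("l.pkl","rb"))["wrist"];H,S,V=cv2.split(cv2.cvtColor(f["img"],cv2.COLOR_RGB2HSV))
m=(V<60);m[205:]=0
u,v=proj(f,[539,-293,22]);print("expected",u,v)
c=big(m);x,y,w,h=cv2.boundingRect(c);print("blob",x,y,w,h,cv2.contourArea(c))
P=[onz(f,*p[0],22)[:2] for p in c if p[0][1]<200]
# far rim (image-upper edge of blob): top contour point of every column
up=[(q,m[:,q].argmax()) for q in range(x,x+w) if m[:,q].any() and y-1<m[:,q].argmax()<200]
Q=np.array([onz(f,*p,22)[:2] for p in up])
for r in(None,):
    s=least_squares(lambda t:np.hypot(Q[:,0]-t[0],Q[:,1]-t[1])-40,[539,-293],loss="soft_l1",f_scale=1);print("top-rim fit r40",s.x,np.abs(s.fun).mean())
    s=least_squares(lambda t:np.hypot(Q[:,0]-t[0],Q[:,1]-t[1])-t[2],[539,-293,40],loss="soft_l1",f_scale=1);print("free",s.x,np.abs(s.fun).mean())
E
```

```text
11.2333 [ 523.1 -277.   134.2] yaw -69.58 zax [-1.e-04  9.e-04 -1.e+00] [ 0.1 -1.2 -0.4] op 0.366 [ 44.  33. -30.  99.  20.  53. -63.]
l gold 404 [253.39851485 236.86633663]
 world @tcp-24: [ 522.7 -276.5  110.2]
 red 15 [258.66666667 233.26666667]
expected 281.42466374443336 180.09897604125567
blob 230 129 105 76 2896.5
top-rim fit r40 [ 537.90082148 -293.79870574] 0.21575082417069522
free [ 537.29637481 -294.03671727   40.55476189] 0.18351708918318968
```

View pics/l_wrist.png

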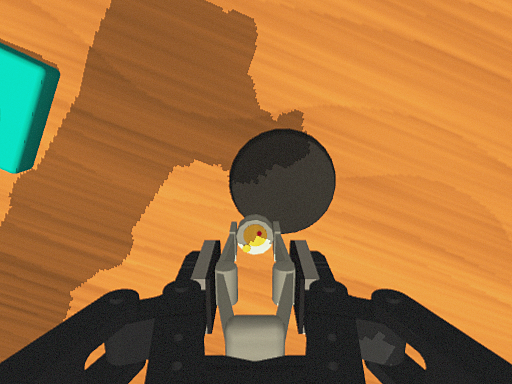

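Cushion (dark disc, centre ≈(282,181)) fits at (537.9,−293.8); the movement sits in the tips at (255,237). Align and lower.

Request:
move_arm(
  commands=[
    {"dx":0.004,"dy":-0.004,"dz":0,"rx":0,"ry":0,"rz":0,"claw":0.34},
    {"dx":0.007,"dy":-0.008,"dz":-0.004,"rx":0,"ry":0,"rz":0,"claw":0.34},
    {"dx":0.004,"dy":-0.005,"dz":-0.01,"rx":0,"ry":0,"rz":0,"claw":0.34},
    {"dx":0,"dy":0,"dz":-0.012,"rx":0,"ry":0,"rz":0,"claw":0.34},
    {"dx":0,"dy":0,"dz":-0.012,"rx":0,"ry":0,"rz":0,"claw":0.34},
    {"dx":0,"dy":0,"dz":-0.012,"rx":0,"ry":0,"rz":0,"claw":0.34},
    {"dx":0,"dy":0,"dz":-0.01,"rx":0,"ry":0,"rz":0,"claw":0.34},
    {"dx":0,"dy":0,"dz":-0.008,"rx":0,"ry":0,"rz":0,"claw":0.34},
    {"dx":0,"dy":0,"dz":-0.004,"rx":0,"ry":0,"rz":0,"claw":0.34},
    {"dx":0,"dy":0,"dz":-0.003,"rx":0,"ry":0,"rz":0,"claw":0.34},
    {"dx":0,"dy":0,"dz":0,"rx":0,"ry":0,"rz":0,"claw":0.34},
    {"dx":0,"dy":0,"dz":0,"rx":0,"ry":0,"rz":0,"claw":0.34},
  ],
)

```text
clock: 12.38
tcp_pos: [538.3, -295.0, 59.6]
eef_rot: [[0.937, 0.348, 0.001], [0.348, -0.937, -0.0], [0.0, 0.0, -1.0]]
ft_force: [-0.3, 0.3, 0.5]
opening: 0.359
```

Request:
move_arm(
  commands=[
    {"dx":0,"dy":0,"dz":-0.001,"rx":0,"ry":0,"rz":0,"claw":0.34},
    {"dx":0,"dy":0,"dz":-0.001,"rx":0,"ry":0,"rz":0,"claw":0.34},
    {"dx":0,"dy":0,"dz":0,"rx":0,"ry":0,"rz":0,"claw":0.34},
    {"dx":0,"dy":0,"dz":0,"rx":0,"ry":0,"rz":0,"claw":0.34},
  ],
)

```text
clock: 12.72
tcp_pos: [538.1, -295.1, 57.5]
eef_rot: [[0.937, 0.348, 0.0], [0.348, -0.937, -0.0], [0.0, 0.0, -1.0]]
ft_force: [0.5, -0.6, -0.4]
opening: 0.365
```

Request:
move_arm(
  commands=[
    {"dx":0,"dy":0.001,"dz":-0.0008,"rx":0,"ry":0,"rz":0,"claw":0.34},
    {"dx":0,"dy":0,"dz":0,"rx":0,"ry":0,"rz":0,"claw":0.34},
    {"dx":0,"dy":0,"dz":0,"rx":0,"ry":0,"rz":0,"claw":0.34},
  ],
)

```text
clock: 12.97
tcp_pos: [538.1, -293.9, 56.5]
eef_rot: [[0.937, 0.348, 0.0], [0.348, -0.937, 0.0], [0.0, -0.0, -1.0]]
ft_force: [0.8, 0.2, -1.2]
opening: 0.365
```

Request:
move_arm(
  commands=[
    {"dx":0,"dy":0,"dz":-0.0008,"rx":0,"ry":0,"rz":0,"claw":0.34},
    {"dx":0,"dy":0,"dz":0,"rx":0,"ry":0,"rz":0,"claw":0.34},
    {"dx":0,"dy":0,"dz":0,"rx":0,"ry":0,"rz":0,"claw":0.34},
  ],
)

```text
clock: 13.22
tcp_pos: [538.1, -294.0, 55.8]
eef_rot: [[0.937, 0.348, 0.0], [0.348, -0.937, -0.0], [0.0, 0.0, -1.0]]
ft_force: [-1.0, -0.8, 1.3]
opening: 0.365
```

Request:
move_arm(
  commands=[
    {"dx":0,"dy":0,"dz":-0.0006,"rx":0,"ry":0,"rz":0,"claw":0.34},
    {"dx":0,"dy":0,"dz":0,"rx":0,"ry":0,"rz":0,"claw":0.34},
    {"dx":0,"dy":0,"dz":0,"rx":0,"ry":0,"rz":0,"claw":0.34},
  ],
)

```text
clock: 13.47
tcp_pos: [538.4, -294.0, 55.7]
eef_rot: [[0.937, 0.348, 0.001], [0.348, -0.937, -0.0], [0.001, 0.001, -1.0]]
ft_force: [-0.2, 0.2, 4.9]
opening: 0.366
```

Contact (4.9 N). Open slowly to 40 mm, then check before raising.

Request:
move_arm(
  commands=[
    {"dx":0,"dy":0,"dz":0,"rx":0,"ry":0,"rz":0,"claw":0.36},
    {"dx":0,"dy":0,"dz":0,"rx":0,"ry":0,"rz":0,"claw":0.375},
    {"dx":0,"dy":0,"dz":0,"rx":0,"ry":0,"rz":0,"claw":0.39},
    {"dx":0,"dy":0,"dz":0,"rx":0,"ry":0,"rz":0,"claw":0.405},
    {"dx":0,"dy":0,"dz":0,"rx":0,"ry":0,"rz":0,"claw":0.42},
    {"dx":0,"dy":0,"dz":0,"rx":0,"ry":0,"rz":0,"claw":0.435},
    {"dx":0,"dy":0,"dz":0,"rx":0,"ry":0,"rz":0,"claw":0.45},
    {"dx":0,"dy":0,"dz":0,"rx":0,"ry":0,"rz":0,"claw":0.46},
    {"dx":0,"dy":0,"dz":0,"rx":0,"ry":0,"rz":0,"claw":0.465},
    {"dx":0,"dy":0,"dz":0,"rx":0,"ry":0,"rz":0,"claw":0.465},
    {"dx":0,"dy":0,"dz":0,"rx":0,"ry":0,"rz":0,"claw":0.465},
    {"dx":0,"dy":0,"dz":0,"rx":0,"ry":0,"rz":0,"claw":0.465},
  ],
)

```text
clock: 14.47
tcp_pos: [538.1, -294.0, 55.1]
eef_rot: [[0.937, 0.348, 0.0], [0.348, -0.937, 0.0], [0.0, 0.0, -1.0]]
ft_force: [1.0, -0.7, -0.4]
opening: 0.467
```

```bash
python3 cap.py m wrist; python3 disc.py l m
python3 - <<'E'
import pickle;from h import *
f=pickle.load(open("m.pkl","rb"))["wrist"];H,S,V=cv2.split(cv2.cvtColor(f["img"],cv2.COLOR_RGB2HSV))
for v in(215,222,228,236,244):print(v,"".join("#" if V[v,u]>200 else "+" if V[v,u]>110 else "-" if V[v,u]>60 else "." for u in range(205,305)))
E
```

```text
14.4667 [ 538.1 -294.    55.1] yaw -69.62 zax [ 0.  0. -1.] [ 1.  -0.7 -0.4] op 0.467 [ 43.  40. -27. 100.  24.  46. -65.]
l gold 404 [253.39851485 236.86633663]
 world @tcp-24: [ 522.7 -276.5  110.2]
 red 15 [258.66666667 233.26666667]
m gold 403 [253.55086849 237.00744417]
 world @tcp-24: [ 537.5 -294.    31.1]
 red 14 [259.14285714 233.14285714]
215 ..........................................--------++------..........................................
222 ...........----+-.................------+++++++++++++++++++++--+--.................------...........
228 ...........++-++-...............--+++++++++####+#######++##++++++++-...............++++++-...-------
236 ---.......-+----+-.--....-----.++++++++##############++#######+++++++------........++-+-+-----------
244 ......---+++----+-.---------.---.+++++++++++#######################+.------------.-+---++++---......
```

The disc sits flat, with clear gaps to both blades. Lift straight up.

Request:
move_arm(
  commands=[
    {"dx":0,"dy":0,"dz":0.003,"rx":0,"ry":0,"rz":0,"claw":0.465},
    {"dx":0,"dy":0,"dz":0.006,"rx":0,"ry":0,"rz":0,"claw":0.465},
    {"dx":0,"dy":0,"dz":0.01,"rx":0,"ry":0,"rz":0,"claw":0.465},
    {"dx":0,"dy":0,"dz":0.015,"rx":0,"ry":0,"rz":0,"claw":0.465},
    {"dx":0,"dy":0,"dz":0.02,"rx":0,"ry":0,"rz":0,"claw":0.465},
    {"dx":0,"dy":0,"dz":0.016,"rx":0,"ry":0,"rz":0,"claw":0.465},
    {"dx":0,"dy":0,"dz":0.01,"rx":0,"ry":0,"rz":0,"claw":0.465},
    {"dx":0,"dy":0,"dz":0,"rx":0,"ry":0,"rz":0,"claw":0.465},
    {"dx":0,"dy":0,"dz":0,"rx":0,"ry":0,"rz":0,"claw":0.465},
  ],
)

```text
clock: 15.27
tcp_pos: [538.2, -294.2, 135.7]
eef_rot: [[0.937, 0.348, 0.001], [0.348, -0.937, -0.001], [0.001, 0.001, -1.0]]
ft_force: [0.2, 0.7, -0.7]
opening: 0.463
```

```bash
python3 cap.py n wrist side; python3 - <<'E'
import pickle;from h import *
F=pickle.load(open("n.pkl","rb"))
f=F["wrist"];H,S,V=cv2.split(cv2.cvtColor(f["img"],cv2.COLOR_RGB2HSV))
u,v=map(int,proj(f,[538,-294,32]));print(u,v)
k=np.zeros(V.shape,bool);k[v-25:v+25,u-22:u+22]=1
c=big(k&(V>105));e=cv2.minEnclosingCircle(c);print(e,cv2.contourArea(c),onz(f,*e[0],31))
E
```

```text
15.2667 [ 538.2 -294.2  135.7] yaw -69.63 zax [ 1.e-03 -7.e-04 -1.e+00] [ 0.2  0.7 -0.7] op 0.463 [ 44.  35. -30.  95.  20.  55. -62.]
253 194
((254.6999969482422, 194.5), 13.384422302246094) 504.0 [ 538.18056935 -294.78397227   31.        ]
```

Disc rests at (538.2,−294.8), on the middle. Return to the stand.

Request:
move_arm(
  commands=[
    {"dx":0,"dy":0.006,"dz":0,"rx":0,"ry":0,"rz":0,"claw":0.465},
    {"dx":0,"dy":0.014,"dz":0,"rx":0,"ry":0,"rz":0,"claw":0.465},
    {"dx":0.001,"dy":0.024,"dz":0,"rx":0,"ry":0,"rz":0,"claw":0.465},
    {"dx":0.001,"dy":0.024,"dz":0,"rx":0,"ry":0,"rz":0,"claw":0.465},
    {"dx":0.001,"dy":0.024,"dz":0,"rx":0,"ry":0,"rz":0,"claw":0.465},
    {"dx":0.001,"dy":0.024,"dz":0,"rx":0,"ry":0,"rz":0,"claw":0.465},
    {"dx":0.001,"dy":0.024,"dz":0,"rx":0,"ry":0,"rz":0,"claw":0.465},
    {"dx":0.001,"dy":0.024,"dz":0,"rx":0,"ry":0,"rz":0,"claw":0.465},
    {"dx":0.001,"dy":0.024,"dz":0,"rx":0,"ry":0,"rz":0,"claw":0.465},
    {"dx":0.001,"dy":0.024,"dz":0,"rx":0,"ry":0,"rz":0,"claw":0.465},
    {"dx":0.001,"dy":0.024,"dz":0,"rx":0,"ry":0,"rz":0,"claw":0.465},
    {"dx":0.001,"dy":0.024,"dz":0,"rx":0,"ry":0,"rz":0,"claw":0.465},
    {"dx":0.001,"dy":0.024,"dz":0,"rx":0,"ry":0,"rz":0,"claw":0.465},
    {"dx":0.001,"dy":0.024,"dz":0,"rx":0,"ry":0,"rz":0,"claw":0.465},
    {"dx":0.001,"dy":0.024,"dz":0,"rx":0,"ry":0,"rz":0,"claw":0.465},
    {"dx":0.001,"dy":0.024,"dz":0,"rx":0,"ry":0,"rz":0,"claw":0.465},
    {"dx":0.001,"dy":0.024,"dz":0,"rx":0,"ry":0,"rz":0,"claw":0.465},
    {"dx":0.001,"dy":0.024,"dz":0,"rx":0,"ry":0,"rz":0,"claw":0.465},
    {"dx":0.001,"dy":0.024,"dz":0,"rx":0,"ry":0,"rz":0,"claw":0.465},
    {"dx":0.001,"dy":0.024,"dz":0,"rx":0,"ry":0,"rz":0,"claw":0.465},
  ],
)

```text
clock: 17.03
tcp_pos: [554.7, 160.5, 134.6]
eef_rot: [[0.937, 0.35, -0.001], [0.35, -0.937, 0.0], [-0.001, -0.001, -1.0]]
ft_force: [0.1, -1.2, -0.3]
opening: 0.465
```

Request:
move_arm(
  commands=[
    {"dx":0.002,"dy":0.024,"dz":0,"rx":0,"ry":0,"rz":0,"claw":0.465},
    {"dx":0.002,"dy":0.024,"dz":0,"rx":0,"ry":0,"rz":0,"claw":0.465},
    {"dx":0.001,"dy":0.014,"dz":0,"rx":0,"ry":0,"rz":0,"claw":0.465},
    {"dx":0.001,"dy":0.007,"dz":0,"rx":0,"ry":0,"rz":0,"claw":0.465},
    {"dx":0,"dy":0.003,"dz":0,"rx":0,"ry":0,"rz":0,"claw":0.465},
    {"dx":0,"dy":0,"dz":0,"rx":0,"ry":0,"rz":0,"claw":0.465},
    {"dx":0,"dy":0,"dz":0,"rx":0,"ry":0,"rz":0,"claw":0.465},
    {"dx":0,"dy":0,"dz":0,"rx":0,"ry":0,"rz":0,"claw":0.465},
  ],
)

```text
clock: 17.7
tcp_pos: [562.3, 228.2, 134.9]
eef_rot: [[0.938, 0.346, -0.0], [0.346, -0.938, -0.001], [-0.001, 0.001, -1.0]]
ft_force: [-0.1, -0.5, -0.4]
opening: 0.467
```

```bash
python3 cap.py o wrist; python3 - <<'E'
import pickle;from h import *
G=[pickle.load(open(n+".pkl","rb")) for n in "go"]
# tongs silhouette (grey) in both captures: shift between them; stand shift too
for F in G:
    im=F["wrist"]["img"];H,S,V=cv2.split(cv2.cvtColor(im,cv2.COLOR_RGB2HSV))
    g=np.zeros(V.shape,bool);g[215:345,200:312]=((S<60)&(V>100))[215:345,200:312]
    p=np.argwhere(g);print(len(p),p.mean(0)[::-1].round(1),p[:,0].min(),"tip cols",np.flatnonzero(g[226:232].all(0)))
a,b=[cv2.cvtColor(F["wrist"]["img"],cv2.COLOR_RGB2GRAY).astype(np.float32) for F in G]
for n,s in(("stand",np.s_[150:218,180:330]),("tongs",np.s_[260:350,205:305])):
    print(n,cv2.phaseCorrelate(a[s].copy(),b[s].copy()))
E
```

```text
17.7 [562.3 228.2 134.9] yaw -69.73 zax [-2.0e-04 -1.2e-03 -1.0e+00] [-0.1 -0.5 -0.4] op 0.467 [  -7.   34.  -29.   96.   20.   55. -113.]
3855 [254.4 306.5] 222 tip cols []
3793 [254.3 306.4] 222 tip cols []
stand ((-1.6755652652162496, -0.07669714844200115), 0.929302899395978)
tongs ((0.024605811836813984, -0.09426122332828157), 0.9512993818918863)
```

Tongs unchanged in the grip; the stand view says 2 mm short in y. Correct and lower.

Request:
move_arm(
  commands=[
    {"dx":-0.0002,"dy":0.0018,"dz":-0.006,"rx":0,"ry":0,"rz":0,"claw":0.465},
    {"dx":0,"dy":0,"dz":-0.014,"rx":0,"ry":0,"rz":0,"claw":0.465},
    {"dx":0,"dy":0,"dz":-0.015,"rx":0,"ry":0,"rz":0,"claw":0.465},
    {"dx":0,"dy":0,"dz":-0.015,"rx":0,"ry":0,"rz":0,"claw":0.465},
    {"dx":0,"dy":0,"dz":-0.015,"rx":0,"ry":0,"rz":0,"claw":0.465},
    {"dx":0,"dy":0,"dz":-0.012,"rx":0,"ry":0,"rz":0,"claw":0.465},
    {"dx":0,"dy":0,"dz":-0.01,"rx":0,"ry":0,"rz":0,"claw":0.465},
    {"dx":0,"dy":0,"dz":-0.006,"rx":0,"ry":0,"rz":0,"claw":0.465},
    {"dx":0,"dy":0,"dz":-0.003,"rx":0,"ry":0,"rz":0,"claw":0.465},
    {"dx":0,"dy":0,"dz":0,"rx":0,"ry":0,"rz":0,"claw":0.465},
    {"dx":0,"dy":0,"dz":0,"rx":0,"ry":0,"rz":0,"claw":0.465},
  ],
)

```text
clock: 18.67
tcp_pos: [562.1, 232.0, 39.5]
eef_rot: [[0.937, 0.348, 0.001], [0.348, -0.937, 0.0], [0.001, -0.0, -1.0]]
ft_force: [0.0, 0.1, 0.4]
opening: 0.467
```

Request:
move_arm(
  commands=[
    {"dx":0,"dy":0,"dz":-0.001,"rx":0,"ry":0,"rz":0,"claw":0.465},
    {"dx":0,"dy":0,"dz":-0.001,"rx":0,"ry":0,"rz":0,"claw":0.465},
    {"dx":0,"dy":0,"dz":0,"rx":0,"ry":0,"rz":0,"claw":0.465},
    {"dx":0,"dy":0,"dz":0,"rx":0,"ry":0,"rz":0,"claw":0.465},
  ],
)

```text
clock: 19.0
tcp_pos: [562.0, 231.8, 37.4]
eef_rot: [[0.937, 0.348, 0.0], [0.348, -0.937, 0.0], [0.0, 0.0, -1.0]]
ft_force: [0.2, -0.7, -0.6]
opening: 0.466
```

Request:
move_arm(
  commands=[
    {"dx":0,"dy":-0.0015,"dz":-0.001,"rx":0,"ry":0,"rz":0,"claw":0.465},
    {"dx":0,"dy":0,"dz":0,"rx":0,"ry":0,"rz":0,"claw":0.465},
    {"dx":0,"dy":0,"dz":0,"rx":0,"ry":0,"rz":0,"claw":0.465},
  ],
)

```text
clock: 19.25
tcp_pos: [561.9, 230.1, 36.1]
eef_rot: [[0.937, 0.348, 0.0], [0.348, -0.937, -0.0], [-0.0, 0.0, -1.0]]
ft_force: [-0.4, 0.6, -1.0]
opening: 0.464
```

Request:
move_arm(
  commands=[
    {"dx":0,"dy":0,"dz":-0.0008,"rx":0,"ry":0,"rz":0,"claw":0.465},
    {"dx":0,"dy":0,"dz":0,"rx":0,"ry":0,"rz":0,"claw":0.465},
    {"dx":0,"dy":0,"dz":0,"rx":0,"ry":0,"rz":0,"claw":0.465},
  ],
)

```text
clock: 19.5
tcp_pos: [562.3, 230.3, 35.8]
eef_rot: [[0.937, 0.348, 0.001], [0.348, -0.937, 0.0], [0.001, 0.0, -1.0]]
ft_force: [-1.5, -1.9, 5.9]
opening: 0.468
```

Floor contact (5.9 N). Open slowly.

Request:
move_arm(
  commands=[
    {"dx":0,"dy":0,"dz":0,"rx":0,"ry":0,"rz":0,"claw":0.48},
    {"dx":0,"dy":0,"dz":0,"rx":0,"ry":0,"rz":0,"claw":0.495},
    {"dx":0,"dy":0,"dz":0,"rx":0,"ry":0,"rz":0,"claw":0.51},
    {"dx":0,"dy":0,"dz":0,"rx":0,"ry":0,"rz":0,"claw":0.525},
    {"dx":0,"dy":0,"dz":0,"rx":0,"ry":0,"rz":0,"claw":0.54},
    {"dx":0,"dy":0,"dz":0,"rx":0,"ry":0,"rz":0,"claw":0.555},
    {"dx":0,"dy":0,"dz":0,"rx":0,"ry":0,"rz":0,"claw":0.57},
    {"dx":0,"dy":0,"dz":0,"rx":0,"ry":0,"rz":0,"claw":0.6},
    {"dx":0,"dy":0,"dz":0,"rx":0,"ry":0,"rz":0,"claw":0.7},
    {"dx":0,"dy":0,"dz":0,"rx":0,"ry":0,"rz":0,"claw":0.85},
    {"dx":0,"dy":0,"dz":0,"rx":0,"ry":0,"rz":0,"claw":0.9},
    {"dx":0,"dy":0,"dz":0,"rx":0,"ry":0,"rz":0,"claw":0.9},
    {"dx":0,"dy":0,"dz":0,"rx":0,"ry":0,"rz":0,"claw":0.9},
  ],
)

```text
clock: 20.58
tcp_pos: [561.9, 230.3, 35.3]
eef_rot: [[0.937, 0.348, 0.0], [0.348, -0.937, 0.0], [0.0, -0.0, -1.0]]
ft_force: [0.2, -0.3, -0.1]
opening: 0.895
```

```bash
python3 cap.py p wrist; python3 - <<'E'
import pickle;from h import *
G=[pickle.load(open(n+".pkl","rb")) for n in "ep"]
for F in G:
    im=F["wrist"]["img"];H,S,V=cv2.split(cv2.cvtColor(im,cv2.COLOR_RGB2HSV))
    for y in (275,290,330):
        r=np.flatnonzero((S[y,185:325]<60)&(V[y,185:325]>90))+185;print(y,r.min() if len(r) else 0,r.max() if len(r) else 0,end="; ")
    print()
a,b=[cv2.cvtColor(F["wrist"]["img"],cv2.COLOR_RGB2GRAY).astype(np.float32) for F in G]
s=np.s_[220:360,195:315];print(cv2.phaseCorrelate(a[s].copy(),b[s].copy()))
E
```

```text
20.5833 [561.9 230.3  35.3] yaw -69.62 zax [ 1.e-04  0.e+00 -1.e+00] [ 0.2 -0.3 -0.1] op 0.895 [  -9.   41.  -26.  101.   25.   43. -117.]
275 194 310; 290 195 309; 330 212 291; 
275 197 312; 290 198 312; 330 214 295; 
((3.0171028224618084, 0.627489823707478), 0.9595402289319921)
```

Tongs stand free within about 1 mm of the start pose. Raise straight up.

Request:
move_arm(
  commands=[
    {"dx":0,"dy":0,"dz":0.004,"rx":0,"ry":0,"rz":0,"claw":1},
    {"dx":0,"dy":0,"dz":0.01,"rx":0,"ry":0,"rz":0,"claw":1},
    {"dx":0,"dy":0,"dz":0.018,"rx":0,"ry":0,"rz":0,"claw":1},
    {"dx":0,"dy":0,"dz":0.022,"rx":0,"ry":0,"rz":0,"claw":1},
    {"dx":0,"dy":0,"dz":0.022,"rx":0,"ry":0,"rz":0,"claw":1},
    {"dx":0,"dy":0,"dz":0.022,"rx":0,"ry":0,"rz":0,"claw":1},
    {"dx":0,"dy":0,"dz":0.022,"rx":0,"ry":0,"rz":0,"claw":1},
    {"dx":0,"dy":0,"dz":0.022,"rx":0,"ry":0,"rz":0,"claw":1},
    {"dx":0,"dy":0,"dz":0.022,"rx":0,"ry":0,"rz":0,"claw":1},
    {"dx":0,"dy":0,"dz":0.022,"rx":0,"ry":0,"rz":0,"claw":1},
    {"dx":0,"dy":0,"dz":0.01,"rx":0,"ry":0,"rz":0,"claw":1},
    {"dx":0,"dy":0,"dz":0,"rx":0,"ry":0,"rz":0,"claw":1},
    {"dx":0,"dy":0,"dz":0,"rx":0,"ry":0,"rz":0,"claw":1},
  ],
)

```text
clock: 21.72
tcp_pos: [561.8, 230.2, 231.4]
eef_rot: [[0.937, 0.348, 0.001], [0.348, -0.937, 0.0], [0.001, 0.0, -1.0]]
ft_force: [-0.4, -0.6, -0.3]
opening: 0.996
```

```bash
python3 cap.py q wrist side scene; python3 - <<'E'
import pickle;from h import *
G=[pickle.load(open(n+".pkl","rb")) for n in("b","q")]
for F in G:
    f=F["wrist"];H,S,V=cv2.split(cv2.cvtColor(f["img"],cv2.COLOR_RGB2HSV));w=np.zeros(V.shape,bool);w[124:210,195:315]=1
    x,y,ww,hh=cv2.boundingRect(big(w&(S<70)&(V>80)));print("tongs",x,y,ww,hh,[onz(f,x+ww/2,y+hh-10,94)[:2].round(1)])
F0=pickle.load(open("f0.pkl","rb"));F1=G[1]
for n in("side","scene"):
    for G_ in(F0,F1):
        f=G_[n];H,S,V=cv2.split(cv2.cvtColor(f["img"],cv2.COLOR_RGB2HSV));m=(H>75)&(H<100)&(S>100)
        u,v=map(int,proj(f,[512,-69,31]));k=np.zeros(V.shape,bool);k[v-13:v+13,u-13:u+13]=1
        M=cv2.moments(big(k&~m));q=M['m10']/M['m00'],M['m01']/M['m00'];print(n,"large",onz(f,*q,31)[:2].round(1))
    u,v=map(int,proj(f,[538,-294,27]));k=np.zeros(V.shape,bool);k[v-12:v+12,u-12:u+12]=1
    c=big(k&(V>100));M=cv2.moments(c);q=M['m10']/M['m00'],M['m01']/M['m00'];print(n,"small",cv2.contourArea(c),cv2.boundingRect(c),onz(f,*q,29).round(1))
E
```

```text
21.7167 [561.8 230.2 231.4] yaw -69.62 zax [ 6.e-04  0.e+00 -1.e+00] [-0.4 -0.6 -0.3] op 0.996 [  -5.   29.  -31.   89.   16.   66. -109.]
tongs 229 158 52 37 [array([561.5, 230.2])]
tongs 229 159 52 36 [array([560.9, 229.1])]
side large [512.5 -68.3]
side large [512.5 -68.3]
side small 130.0 (284, 348, 14, 14) [ 539.8 -292.3   29. ]
scene large [512.2 -70. ]
scene large [512.2 -70.1]
scene small 65.0 (127, 138, 11, 9) [ 538.  -296.6   29. ]
```

All checks agree; handing in.

```bash
python3 -c "
from cell import bot
print(bot.finish_job())"
```

```text
the job is handed in; nothing more can be done
None
```

The job is done and handed in at about 22 s. I took the tongs from the stand, gripped and lifted the small movement, set it on the cushion, then put the tongs back upright and let go.

The last checks before handing in all agreed within camera accuracy:
- **Small movement:** it is at about (538, −295), within about 3 mm of the cushion's middle in every view. The wrist view showed it lying flat, with clear gaps to both blades before I lifted the tongs away.
- **Large movement:** it shows no shift beyond 0.1 mm in either fixed view.
- **Tongs:** they stand upright within about 1 mm of where they started.
- **Gripper:** it is open, 200 mm above the stand grip height, and touches nothing.

Two things went less smoothly:
- **Refused moves:** the first two move calls were refused because every row needs all seven keys. Nothing moved.
- **Stand approach:** a correction made before the arm had settled overshot by about 1.5 mm in y, and I took it out before letting go.

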